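Serve a bread roll with the tongs at the sale hall's coffee corner

TASK

At the coffee corner of the sale hall, pick up the kitchen tongs, take the round bread roll off the wooden serving board with them and finish while still holding the roll up in the tongs, about 10 cm above the board, ready for the customer's bag. Pinch the roll gently between the two tips so that it is not squashed, and never touch it with the gripper itself. Leave the doughnut, the muffin and everything else on the table where it stands.

Things in the scene. Friction and masses are not known exactly. Their poses are not given: they have to be found in the camera images.
- tongs_grip (a point): where to hold the tongs: midway between the two black rubber grips (74 mm long), 12 mm above the underside; +x runs to the tips, z up. Steel spring tongs 245 mm long lying on edge, 24 mm tall, 0.11 kg; the arms close in the horizontal plane about a pin 105 mm behind this point. Width over the grips here: 56 mm as they lie, fully open; about 40 mm (outer faces parallel) when closed on the roll
- tongs_tips (a point): midway between the two scalloped tips, 110 mm ahead of tongs_grip, 12 mm above the underside. Tips 24 mm tall, 42 mm long (21 mm either way from here), 4 mm thick; inner faces 92 mm apart when fully open. Each mm taken off the width over the grips takes about 2 mm off the gap between the tips
- tong_left: left arm of the tongs with its grip and tip; origin on the pin, at the underside. A spring opens the arms, which move together: at the grips closing takes about 4.3 N a side at first, 6.5 N at the roll's width. Half of what is squeezed beyond that reaches the tips: 20 to 25 N at the grips presses the roll with about 6 to 9 N
- tong_right: right arm of the tongs, mirror image of the left one; origin on the pin, at the underside
- roll_mid (a point): centre of the bread roll, half-way up: a plain round domed roll with a cross cut in its crust, 60 mm across (widest from 10 to 22 mm above its underside), 45 mm high, about 55 g. It stands free on the board in a row with the doughnut and the muffin, in any order. It is squashed if one tip presses it with more than 15 N
- doughnut_mid (a point): centre of the ring doughnut, 84 mm across, 28 mm high, loose on the board; leave it
- muffin_mid (a point): centre of the muffin in a paper case, 72 mm across the top, 62 mm high, loose on the board; leave it
- board: fixed wooden serving board on two runners: 150 mm (its x) by 350 mm (its y), flat top 45 mm above its origin; origin at the centre of its underside on the table. The three bakes stand in a row along its y, about 115 mm apart; its x axis points away from the robot's side. Between it and the robot a napkin holder and a saucer, under 36 mm high, are fixed to the table
- mug: white mug, 82 mm across, 95 mm high, left of the board; origin at the centre of its underside; leave it
- jam_mid (a point): middle of a jam jar, 64 mm across, 90 mm high, behind the board to the right; leave it
- sugar_mid (a point): middle of a sugar jar, 72 mm across, 145 mm high, to the right of the tongs; leave it
- cups_mid (a point): middle of a stack of paper cups, 82 mm across, 160 mm high, left of the board; leave it
There are look-alikes about, which are no part of the job. Leave any red or turquoise look-alike of the part that bears roll_mid alone.

How it is judged:
By the outcome, as a careful person would: the job done as asked, in the order asked, and still so for the second after the job is handed in, while the arm keeps its last pose, push and grip.
It also fails if it takes over 42 s, if anything falls off the work surface, if the arm or the gripper's body presses on something with over 40 N, if the wrist force passes 120 N, or if a joint passes its speed limit or range.

ROBOT

A 7-joint arm with a two-finger parallel gripper is mounted at the origin on the work surface. World frame = base frame: x ahead of the robot, y to its left, z up, the work surface at z = 0. Lengths are in m, angles in rad, forces in N, time in s.
With the tool pointing down it reaches from about 0.35 to 0.9 m from the base axis. Payload 8.1 kg.
Tool frame: the origin (TCP) lies at the very end of the fingers, on their centre line; the grasp point (between the pads) lies 19 mm behind it (grip_point_offset is the distance from the TCP to the grasp point, in m); z points along the fingers, y is the line along which they close (so a half turn about z gives the same grasp; the last joint's range is limited). The gripper opens to 92 mm and grips with 3 to 60 N. Pads are 19 mm wide; open, the fingers measure 130 mm over their backs; the gripper's body (75 mm by 190 mm) begins 47 mm behind the grasp point.
Start: joints at [1.023, 0.434, 0.025, 1.573, -0.012, 1.134, -0.075], TCP at [0.269, -0.564, 0.227] pointing down, gripper open.
Joint ranges: [-2.62, 2.62], [-0.44, 2.09], [-1.27, 1.32], [0.08, 2.57], [-1.32, 4.46], [0.12, 2], [-2.74, 2.74]. Speed limits (rad/s): [2.22, 2.22, 3.01, 3.01, 3.14, 3.14, 3.14].

INTERFACE

Orientations are given as a unit quaternion [w, x, y, z].
In Python, from bench import state, camera, hand_in, grip_point_offset gives the robot as it stands.
- The arm moves only by the tool drive_tool, never from a script. Its argument "motion" is a list of rows, each a list of 3 entries, a list of its own where there are three numbers: the shift along the tool's x, y, z in m, then the turn, a rotation vector about the tool's x, y, z in rad, then the finger opening in m, from 0 to 0.0918. A call has 1 to 10 rows; each row is the pose to reach, as a shift and turn from the pose commanded when the call began, along the tool's axes at that moment; what a row does not reach only later rows make up. A row lasts 1/10 s, in which the tool goes at most 50 mm and 8.59 degrees, less where a joint would pass 70% of its speed; a pose out of reach is approached as far as the arm can. A call with a gripper value outside its range is refused whole. The fingers move at their own pace and stop on an object; the grip force is fixed at half the most. Time passes only in rows, so rows that repeat a pose let the fingers close. It gives the time, the measured TCP pose, the force, the opening and the grip force at its end, in the units of the state.
- state(): the state, without advancing time (a new reading comes with each control period).
- camera(name): name is "scene" or "side" or "wrist"; returns a dict with "img" (384x512x3 uint8, blue, green, red), "z_map" (384x512 float32, m along the optical axis (not along the pixel's ray), 0 where there is no reading), "K" (3x3 intrinsics, pixels), "xyz" and "rotation" of the camera in the world. Camera axes: x right, y down, z forward; pixel columns grow to the right and rows downward; lengths in m; the calibration is good to about 2 mm. A picture is of the moment at which its call begins.
- hand_in(): hands the job in; it is judged then, once.
The state is a dict: "time_s": time; "joints": joint angles; "dq": joint speeds; "joint_efforts": joint torques, N m; "position": TCP position; "orientation": TCP orientation; "force": force on the tool from outside, world axes, zero at the start; "wrist_torque": the same for the moment, N m; "width": finger opening in m; "grip_force": force on a finger pad.
Only numpy, scipy, OpenCV 4.12 (cv2) and the standard library are available. Lean on these libraries where they do the work, as an engineer would, in place of code of your own. Each camera call takes 0.05 s, during which the arm holds its last target. There are 200 camera calls.

## Working session

There is one attempt and no reset: what is moved stays moved. The work goes in short steps, Python scripts to look and compute and a tool call to move; the robot and the scene stay as the last step left them, time stands still between calls to the robot, and variables do not carry over. Pictures are saved under pics/ and viewed, at most 10 in all, crops included, and the job is handed in when it is done.

Besides the shell and the picture viewer there is one more tool, called after ">>>" in YAML: its name, and indented under it one key for each argument. drive_tool: Moves the arm, as the interface text tells. Its arguments: {"type":"object","properties":{"motion":{"type":"array","items":{"type":"array"}}},"required":["motion"]}

```bash
mkdir -p pics; cat > h.py <<'E'
import numpy as np, cv2, sys
from bench import state, camera, grip_point_offset
def R(c): 
    r=np.array(c["rotation"],float)
    if r.shape==(3,3): return r
    from scipy.spatial.transform import Rotation as Ro
    return Ro.from_quat(np.r_[r[1:],r[0]]).as_matrix()
def cloud(c):
    z=c["z_map"];K=np.array(c["K"]);v,u=np.mgrid[:z.shape[0],:z.shape[1]]
    p=np.stack([(u-K[0,2])/K[0,0]*z,(v-K[1,2])/K[1,1]*z,z],-1)
    return p@R(c).T+np.array(c["xyz"])
def plane(c,u,v,h):
    K=np.array(c["K"]);d=R(c)@np.array([(u-K[0,2])/K[0,0],(v-K[1,2])/K[1,1],1]);o=np.array(c["xyz"])
    return o+d*(h-o[2])/d[2]
E
python3 - <<'E'
from h import *
print(state(),grip_point_offset)
cs={}
for n in("scene","side","wrist"):
    c=camera(n);cs[n]=c;print(n,c["xyz"],np.round(R(c),3).tolist(),np.array(c["K"]).tolist(),(c["z_map"]>0).mean())
import pickle;pickle.dump(cs,open("c0.pkl","wb"))
for n in("scene","side"):cv2.imwrite(f"pics/{n}0.png",cv2.resize(cs[n]["img"],(800,600)))
cv2.imwrite("pics/w0.png",cs["wrist"]["img"])
E
```

```text
{'time_s': 0.0, 'joints': array([ 1.02338922,  0.43521561,  0.02500873,  1.57410715, -0.01160475,
        1.13399775, -0.07510642]), 'dq': array([ 0.00231117,  0.00091352,  0.00093809, -0.00122194, -0.00075322,
       -0.00334691, -0.00016241]), 'joint_efforts': array([-5.26819258e-04, -6.67839718e+01,  9.85357203e-01, -3.14469016e+01,
       -6.04146277e-02,  4.29401058e-02,  1.48829627e-04]), 'position': array([ 0.2686353 , -0.56375023,  0.22594608]), 'orientation': array([-7.51170916e-04,  9.75382015e-01,  2.20520517e-01, -2.48869382e-04]), 'force': array([-0.85558815,  0.32166711, -0.36411642]), 'wrist_torque': array([ 0.02067235, -0.03470724,  0.0196695 ]), 'grip_force': 0.0, 'width': 0.09169675720764638} 0.0188
scene [ 1.14622461 -0.84264494  0.99663854] [[0.82, 0.398, -0.412], [0.573, -0.547, 0.611], [0.018, -0.737, -0.676]] [[404.02176415214825, 0.0, 258.22271473806865], [0.0, 404.02176415214825, 187.63541820078737], [0.0, 0.0, 1.0]] 0.9947916666666666
side [0.01167749 0.74345463 0.82368175] [[-0.799, -0.379, 0.466], [-0.601, 0.51, -0.616], [-0.005, -0.772, -0.635]] [[395.5187508653941, 0.0, 257.72350189161455], [0.0, 395.5187508653941, 199.1083158654819], [0.0, 0.0, 1.0]] 0.9959513346354166
wrist [ 0.32951495 -0.53462907  0.38247133] [[0.431, -0.874, -0.225], [-0.902, -0.418, -0.106], [-0.002, 0.249, -0.969]] [[299.78919531472013, 0.0, 254.50653878985958], [0.0, 299.78919531472013, 193.13783706371873], [0.0, 0.0, 1.0]] 0.9761759440104166
```

View pics/scene0.png

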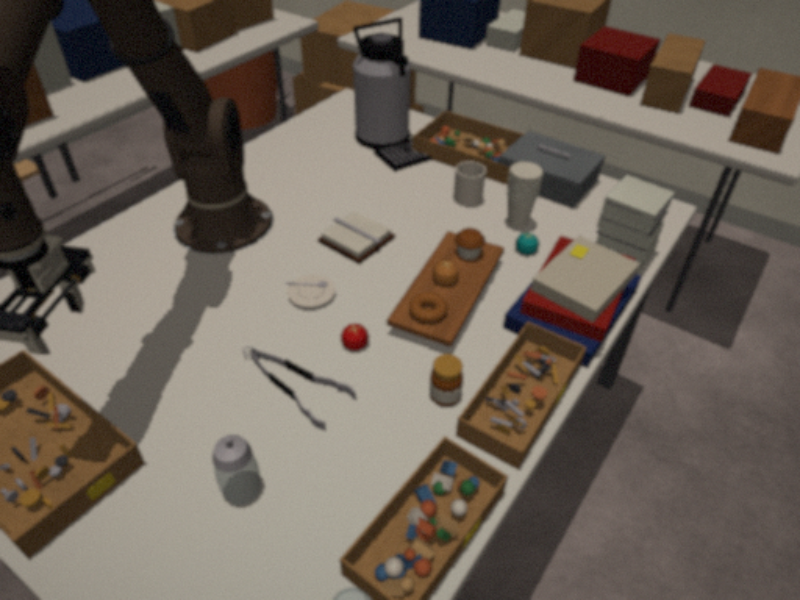

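View pics/side0.png

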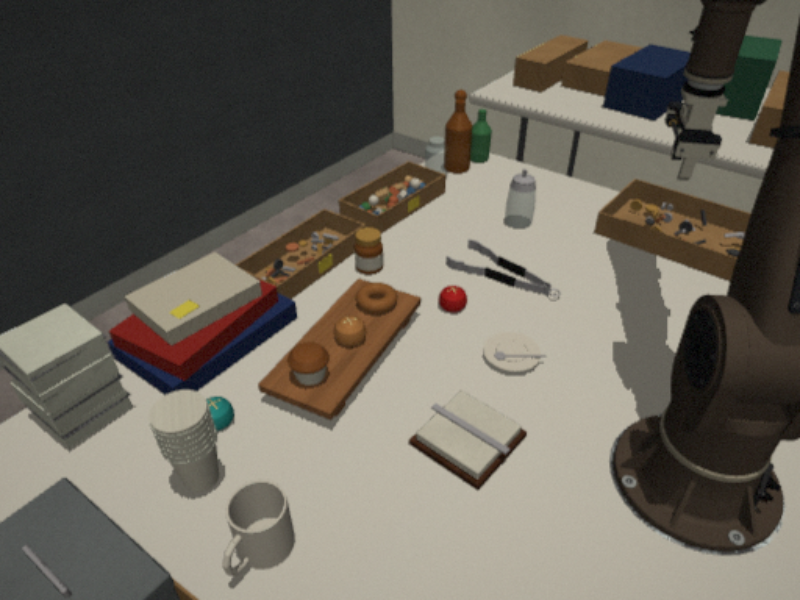

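Scene view (800x600 pixels):
- **Candidates for the roll:** the brown domed roll with a cross (446,272), doughnut (428,307), muffin (468,243), red look-alike (355,337) and turquoise look-alike (527,243). By the description I choose (446,272), the middle of the row.
- **Tongs:** pin at about (250,352), grips at (297,367) and (280,384), tips at (340,388) and (312,420).
- **Side view:** roll at (350,331), tongs pin at (552,294).

Next I measure these and check the choice in one crop.

```bash
cat > m.py <<'E'
from h import *
import pickle
cs=pickle.load(open("c0.pkl","rb"))
for n,box,bx in(("scene",(150,215,240,280),(245,145,325,225)),("side",(280,150,362,195),(165,170,275,270))):
    c=cs[n];P=cloud(c);g=c["img"].max(-1);hsv=cv2.cvtColor(c["img"],cv2.COLOR_BGR2HSV)
    x0,y0,x1,y1=box
    m=np.zeros(g.shape,bool);m[y0:y1,x0:x1]=True
    tb=m&(P[...,2]>.008)&(P[...,2]<.04)
    q=P[tb];print(n,"tongs",len(q),q.min(0).round(3),q.max(0).round(3),"z95",np.percentile(q[:,2],95).round(4),"table z",np.median(P[m&~tb][:,2]).round(4))
    bl=m&(g<45)&(P[...,2]>.004)
    nn,lab,st,ce=cv2.connectedComponentsWithStats(bl.astype(np.uint8))
    for i in range(1,nn):
        if st[i,4]>25:
            a=P[lab==i];ctr,ax,_=None,None,None
            mu=a.mean(0);w,V=np.linalg.eigh(np.cov((a-mu)[:,:2].T));d=V[:,1];t=(a-mu)[:,:2]@d
            print(" black",st[i],mu.round(4),"zmax",np.percentile(a[:,2],95).round(4),"dir",np.degrees(np.arctan2(d[1],d[0])).round(1),"len",np.ptp(t).round(3))
    x0,y0,x1,y1=bx;m=np.zeros(g.shape,bool);m[y0:y1,x0:x1]=True
    bt=m&(abs(P[...,2]-.045)<.006);q=P[bt];print(n,"board z",np.median(q[:,2]).round(4),q.shape)
    print(" rect",cv2.minAreaRect(q[:,:2].astype(np.float32)))
    hi=m&(P[...,2]>.058)
    nn,lab,st,ce=cv2.connectedComponentsWithStats(hi.astype(np.uint8))
    for i in range(1,nn):
        if st[i,4]>25:
            a=P[lab==i]; ctr,r=cv2.minEnclosingCircle(a[:,:2].astype(np.float32))
            print(" bake",st[i],ce[i].round(0),"min",a.min(0).round(3),"max",np.percentile(a,98,axis=0).round(3),"circ",np.round(ctr,3),round(r,3))
    np.save(n+"P.npy",P)
a=cs["scene"]["img"][140:290,140:340];cv2.imwrite("pics/crop.png",cv2.resize(cv2.convertScaleAbs(a,alpha=1.5),(800,600),interpolation=cv2.INTER_CUBIC))
E
python3 m.py
```

```text
scene tongs 638 [ 0.374 -0.349  0.008] [ 0.64  -0.122  0.04 ] z95 0.0329 table z 0.0015
 black [182 232  18  11  46] [ 0.5087 -0.2703  0.0162] zmax 0.0235 dir -177.6 len 0.069
 black [173 241  14  12  31] [ 0.5086 -0.3203  0.018 ] zmax 0.0235 dir 173.5 len 0.061
scene board z 0.0467 (1996, 3)
 rect ((0.6646541953086853, 0.11959277093410492), (0.2286025732755661, 0.35378649830818176), 9.920780181884766)
 bake [291 146  20  18 269] [301. 154.] min [0.578 0.187 0.059] max [0.643 0.245 0.109] circ [0.613 0.221] 0.037
 bake [276 167  18  15 206] [285. 174.] min [ 0.59  -0.843  0.058] max [0.646 0.128 0.093] circ [ 0.881 -0.357] 0.553
 bake [262 187  25  19 352] [274. 196.] min [ 0.605 -0.045  0.058] max [0.683 0.029 0.078] circ [ 0.645 -0.005] 0.042
side tongs 610 [ 0.374 -0.353  0.008] [ 0.644 -0.104  0.04 ] z95 0.0361 table z -0.0018
 black [318 165  18  12  80] [ 0.4732 -0.248   0.0649] zmax 0.8237 dir 115.1 len 1.189
 black [311 172  19  11  87] [ 0.5006 -0.2537  0.0236] zmax 0.0227 dir 116.7 len 1.141
side board z 0.0434 (3187, 3)
 rect ((0.7113865613937378, 0.13001710176467896), (0.3257215619087219, 0.3502506613731384), 9.948809623718262)
 bake [165 179  13  21 172] [170. 188.] min [0.012 0.112 0.058] max [0.838 0.17  0.11 ] circ [0.431 0.432] 0.522
 bake [228 181  26  19 351] [240. 190.] min [ 0.012 -0.036  0.058] max [0.675 0.041 0.073] circ [0.338 0.356] 0.506
 bake [214 203  20  18 286] [223. 211.] min [0.012 0.088 0.058] max [0.634 0.141 0.09 ] circ [0.325 0.424] 0.447
 bake [184 219  27  25 503] [197. 231.] min [0.012 0.196 0.058] max [0.632 0.262 0.105] circ [0.32  0.478] 0.407
```

View pics/crop.png

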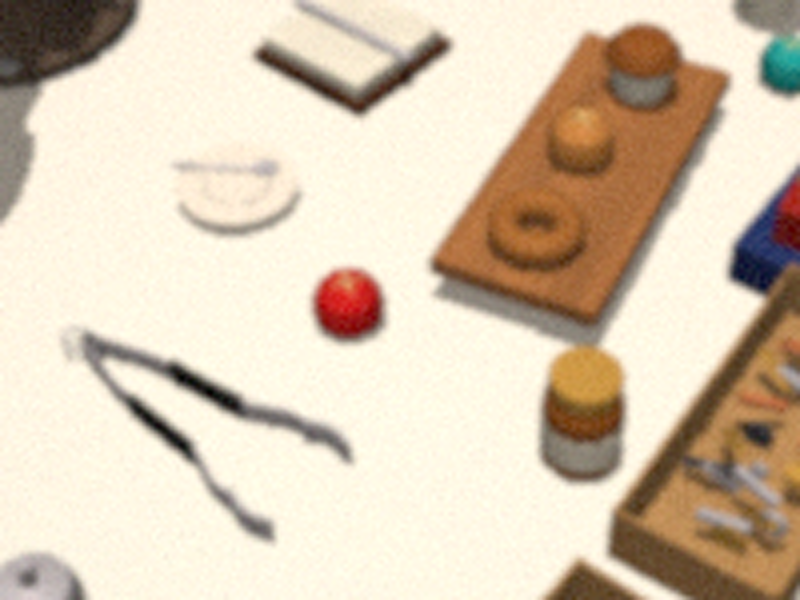

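The crop confirms the choice: the roll at crop (582,140) is plain brown with a cross cut, between the doughnut (537,230) and the muffin (642,65). The tongs lie free, pin at (75,343) and tips towards +x. The measurements agree: roll top about 0.092 m and board about 0.045 m (both match the sizes given), and the grips' midpoint is about (0.509,-0.295). I'll move above the tongs and turn to line up with them.

>>> drive_tool:
  motion:
    - [[0.04, -0.017, 0], [0, 0, 0.06], 0.0918]
    - [[0.08, -0.034, 0], [0, 0, 0.12], 0.0918]
    - [[0.12, -0.05, 0], [0, 0, 0.18], 0.0918]
    - [[0.16, -0.067, 0], [0, 0, 0.24], 0.0918]
    - [[0.2, -0.084, 0], [0, 0, 0.3], 0.0918]
    - [[0.24, -0.1, 0], [0, 0, 0.36], 0.0918]
    - [[0.28, -0.118, 0], [0, 0, 0.42], 0.0918]
    - [[0.32, -0.135, 0], [0, 0, 0.48], 0.0918]
    - [[0.332, -0.14, 0], [0, 0, 0.48], 0.0918]
    - [[0.332, -0.14, 0], [0, 0, 0.48], 0.0918]

```text
time_s: 1.15
position: [0.51, -0.2923, 0.2264]
orientation: [-0.001, 1.0, -0.015, 0.0]
force: [0.1, 0.7, -0.6]
width: 0.092
grip_force: 0.0
```

```bash
cat > w.py <<'E'
from h import *
s=state();print(s["time_s"],s["position"].round(4),s["orientation"].round(4),s["joints"].round(2))
c=camera("wrist");P=cloud(c);g=c["img"].max(-1)
print("table z",np.median(P[...,2]).round(4))
cv2.imwrite(sys.argv[1],c["img"])
m=(g<50)&(P[...,2]>.0)&(P[...,2]<.045)
nn,lab,st,ce=cv2.connectedComponentsWithStats(m.astype(np.uint8))
for i in range(1,nn):
    if st[i,4]>150:
        a=P[lab==i];mu=a.mean(0);w,V=np.linalg.eigh(np.cov((a-mu)[:,:2].T));d=V[:,1];t=(a-mu)[:,:2]@d
        print(" black",st[i],ce[i].round(0),mu.round(4),"z95",np.percentile(a[:,2],95).round(4),"dir",np.degrees(np.arctan2(d[1],d[0])).round(1),"len",np.ptp(t).round(3))
np.save("wP.npy",P)
S=np.load("sceneP.npy");q=S[(S[...,2]>.06)&(S[...,2]<.16)&(S[...,0]>.35)&(S[...,0]<.75)&(S[...,1]<-.34)&(S[...,1]>-.55)]
print("sugar",q.shape,np.percentile(q,[2,50,98],axis=0).round(3).tolist())
E
python3 w.py pics/w1.png
```

```text
1.15 [ 0.51   -0.2923  0.2264] [-6.000e-04  9.999e-01 -1.500e-02  0.000e+00] [ 0.42  0.38  0.01  1.67 -0.01  1.1  -1.17]
table z -0.0003
 black [   0    0   63  130 1092] [38. 62.] [ 0.6392 -0.0607  0.0342] z95 0.0409 dir -176.6 len 0.128
 black [243  60  56 185 614] [277. 165.] [ 0.5151 -0.3185  0.0154] z95 0.0232 dir 166.1 len 0.234
 black [222 100  21 106 382] [236. 166.] [ 0.5178 -0.2693  0.0191] z95 0.0235 dir -173.4 len 0.131
sugar (754, 3) [[0.578, -0.549, 0.062], [0.615, -0.526, 0.113], [0.631, -0.494, 0.14]]
```

View pics/w1.png

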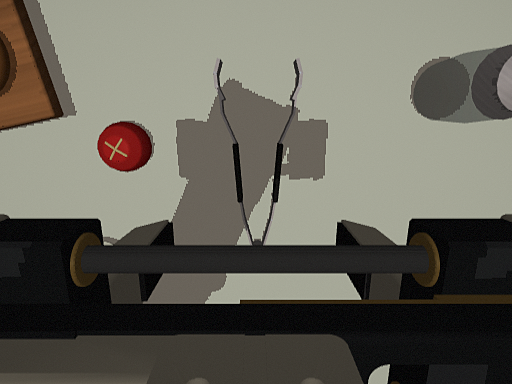

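The wrist view shows the tongs: left grip (238,173), right grip (278,173), tips (220,75) and (297,75), pin near (257,243). The sugar jar is far off to the right and the red look-alike is at (125,146). Next I fit the axis more precisely.

```bash
cat > f.py <<'E'
from h import *
c=camera("wrist");P=cloud(c);g=c["img"].max(-1)
v,u=np.mgrid[:384,:512]
T=(P[...,2]>.012)&(P[...,2]<.035)&(u>200)&(u<315)&(v>50)&(v<240)
for nm,m in(("tips",T&(v<90)),("grips",T&(v>146)&(v<200))):
    for side,ms in(("L",m&(u<258)),("R",m&(u>=258))):
        q=P[ms];print(nm,side,len(q),q.mean(0).round(4),"x",np.percentile(q[:,0],[1,99]).round(4),"y",np.percentile(q[:,1],[2,98]).round(4),"z95",np.percentile(q[:,2],95).round(4))
for h,(a,b) in((.024,((238,144),(242,202))),(.024,((277.5,144),(277.5,202)))): print("ray grip ends",plane(c,*a,h).round(4),plane(c,*b,h).round(4))
b=g<40
k=b&(u>228)&(u<290)&(v>140)&(v<206)
print("grip rows",np.where(k[:,228:258].sum(1)>=5)[0][[0,-1]],np.where(k[:,258:290].sum(1)>=5)[0][[0,-1]])
E
python3 f.py
```

```text
tips L 160 [ 0.624  -0.2516  0.0213] x [0.6068 0.6404] y [-0.2558 -0.2481] z95 0.0238
tips R 163 [ 0.6216 -0.3444  0.0213] x [0.6038 0.6376] y [-0.3477 -0.3409] z95 0.0238
grips L 282 [ 0.5089 -0.2703  0.0217] x [0.4758 0.5405] y [-0.2739 -0.2664] z95 0.0236
grips R 283 [ 0.5072 -0.3192  0.0216] x [0.4747 0.5388] y [-0.3241 -0.3137] z95 0.0235
ray grip ends [ 0.544  -0.2754  0.024 ] [ 0.4723 -0.2772  0.024 ]
ray grip ends [ 0.5425 -0.3222  0.024 ] [ 0.4709 -0.3213  0.024 ]
grip rows [143 200] [142 199]
```

The grips' midpoint is (0.5075,-0.2948), and the axis at -1.6° already matches the tool. Tops stand at 24 mm and the tips' gap is about 92 mm, so both check out. I'll descend.

>>> drive_tool:
  motion:
    - [[-0.0025, 0.0025, 0.045], [0, 0, 0], 0.0918]
    - [[-0.0025, 0.0025, 0.09], [0, 0, 0], 0.0918]
    - [[-0.0025, 0.0025, 0.13], [0, 0, 0], 0.0918]
    - [[-0.0025, 0.0025, 0.165], [0, 0, 0], 0.0918]
    - [[-0.0025, 0.0025, 0.19], [0, 0, 0], 0.0918]
    - [[-0.0025, 0.0025, 0.208], [0, 0, 0], 0.0918]
    - [[-0.0025, 0.0025, 0.218], [0, 0, 0], 0.0918]
    - [[-0.0025, 0.0025, 0.223], [0, 0, 0], 0.0918]
    - [[-0.0025, 0.0025, 0.223], [0, 0, 0], 0.0918]
    - [[-0.0025, 0.0025, 0.223], [0, 0, 0], 0.07]

```text
time_s: 2.25
position: [0.5061, -0.2981, 0.0046]
orientation: [0.0, 1.0, -0.018, 0.001]
force: [0.6, -1.3, -1.2]
width: 0.0874
grip_force: 0.0
```

>>> drive_tool:
  motion:
    - [[0, 0, 0], [0, 0, 0], 0.06]
    - [[0, 0, 0], [0, 0, 0], 0.055]
    - [[0, 0, 0], [0, 0, 0], 0.052]
    - [[0, 0, 0], [0, 0, 0], 0.05]
    - [[0, 0, 0], [0, 0, 0], 0.048]
    - [[0, 0, 0], [0, 0, 0], 0.048]
    - [[0, 0, 0], [0, 0, 0], 0.048]

```text
time_s: 2.95
position: [0.5063, -0.2973, 0.004]
orientation: [0.0, 1.0, -0.017, 0.0]
force: [0.4, 1.9, 4.3]
width: 0.048
grip_force: 6.7
```

>>> drive_tool:
  motion:
    - [[0, 0, -0.005], [0, 0, 0], 0.048]
    - [[0, 0, -0.015], [0, 0, 0], 0.048]
    - [[0, 0, -0.035], [0, 0, 0], 0.048]
    - [[0, 0, -0.06], [0, 0, 0], 0.048]
    - [[0, 0, -0.085], [0, 0, 0], 0.048]
    - [[0, 0, -0.11], [0, 0, 0], 0.048]
    - [[0, 0, -0.13], [0, 0, 0], 0.048]
    - [[0, 0, -0.14], [0, 0, 0], 0.048]
    - [[0, 0, -0.14], [0, 0, 0], 0.048]

```text
time_s: 3.85
position: [0.5064, -0.2979, 0.1453]
orientation: [0.001, 1.0, -0.018, 0.001]
force: [0.5, 0.2, -1.5]
width: 0.0481
grip_force: 5.3
```

```bash
cat > t.py <<'E'
from h import *
import pickle
s=state();p=s["position"];q=s["orientation"];yaw=2*np.arctan2(q[2],q[1]);print(s["time_s"],p.round(4),q.round(4),"yaw",np.degrees(yaw).round(2),s["width"],s["grip_force"],s["force"].round(1))
c=camera("wrist");P=cloud(c);cv2.imwrite(sys.argv[1],c["img"]);pickle.dump(c,open("cw.pkl","wb"))
ex=np.array([np.cos(yaw),np.sin(yaw)]);ey=np.array([-ex[1],ex[0]])
d=P[...,:2]-p[:2];L=np.stack([d@ex,d@ey,P[...,2]-p[2]],-1)
T=(abs(L[...,2]-.01)<.03)&(L[...,0]>.085)&(L[...,0]<.15)&(abs(L[...,1])<.065)&(P[...,2]>.04)
for nm,m in(("L",T&(L[...,1]>0)),("R",T&(L[...,1]<0))):
    a=L[m]; print("tip(tool frame)",nm,len(a),a.mean(0).round(4),"x",np.percentile(a[:,0],[2,98]).round(4),"y",np.percentile(a[:,1],[2,98]).round(4),"ztop",np.percentile(a[:,2],[5,50,95]).round(4))
for x0,x1 in((.02,.045),(.045,.07),(.07,.09),(.09,.11),(.11,.135)):
    m=(abs(L[...,2]-.01)<.03)&(L[...,0]>x0)&(L[...,0]<x1)&(abs(L[...,1])<.065); print(x0,np.percentile(L[m][:,2],90).round(4) if m.any() else None,m.sum())
E
python3 t.py pics/w2.png
```

```text
3.85 [ 0.5064 -0.2979  0.1453] [ 6.000e-04  9.998e-01 -1.780e-02  1.200e-03] yaw -2.04 0.04806914394318634 5.331210717558861 [ 0.5  0.2 -1.5]
tip(tool frame) L 1554 [0.1011 0.038  0.0122] x [0.0859 0.1175] y [0.0331 0.0427] ztop [-0.0029  0.0161  0.0195]
tip(tool frame) R 1535 [ 0.1011 -0.0356  0.0123] x [0.0859 0.1173] y [-0.0403 -0.0308] ztop [-0.0027  0.0163  0.0196]
0.02 0.0188 1714
0.045 0.0171 1519
0.07 0.0172 1439
0.09 0.0193 2044
0.11 0.019 635
```

View pics/w2.png

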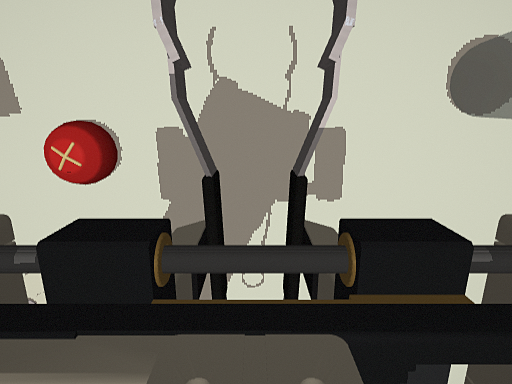

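The tongs are held level, with the arms symmetric and black grips in the fingers at (210,235) and (298,235). The tip tops are 19 mm above the TCP, so the tip centre is 7 mm above it. I'll carry them to hover above the roll.

>>> drive_tool:
  motion:
    - [[0, 0, -0.02], [0, 0, 0], 0.048]
    - [[-0.001, -0.025, -0.035], [0, 0, -0.01], 0.048]
    - [[-0.002, -0.07, -0.035], [0, 0, -0.03], 0.048]
    - [[-0.003, -0.118, -0.035], [0, 0, -0.05], 0.048]
    - [[-0.004, -0.166, -0.035], [0, 0, -0.075], 0.048]
    - [[-0.005, -0.214, -0.035], [0, 0, -0.1], 0.048]
    - [[-0.007, -0.262, -0.035], [0, 0, -0.125], 0.048]
    - [[-0.008, -0.31, -0.035], [0, 0, -0.15], 0.048]
    - [[-0.009, -0.35, -0.035], [0, 0, -0.17], 0.048]
    - [[-0.01, -0.38, -0.035], [0, 0, -0.175], 0.048]

```text
time_s: 4.9
position: [0.508, 0.0857, 0.1774]
orientation: [-0.0, 0.997, 0.072, -0.001]
force: [0.1, 0.1, -0.8]
width: 0.0479
grip_force: 5.3
```

>>> drive_tool:
  motion:
    - [[0, -0.014, 0], [0, 0, 0], 0.048]
    - [[0, -0.016, 0], [0, 0, 0], 0.048]
    - [[0, -0.016, 0], [0, 0, 0], 0.048]

```text
time_s: 5.2
position: [0.5066, 0.0972, 0.178]
orientation: [0.001, 0.998, 0.069, -0.001]
force: [0.3, 0.2, -0.4]
width: 0.0483
grip_force: 5.3
```

```bash
python3 t.py pics/w3.png
```

```text
5.2 [0.5066 0.0972 0.178 ] [ 5.000e-04  9.976e-01  6.940e-02 -7.000e-04] yaw 7.96 0.04830117282050628 5.331222340464592 [ 0.3  0.2 -0.4]
tip(tool frame) L 1562 [0.1012 0.0378 0.0119] x [0.0858 0.1177] y [0.033  0.0425] ztop [-0.0031  0.0158  0.0191]
tip(tool frame) R 1545 [ 0.1012 -0.0357  0.0121] x [0.0859 0.1177] y [-0.0404 -0.031 ] ztop [-0.0029  0.0159  0.0193]
0.02 0.0188 1714
0.045 0.017 1524
0.07 0.017 1424
0.09 0.019 2058
0.11 0.0187 658
```

View pics/w3.png

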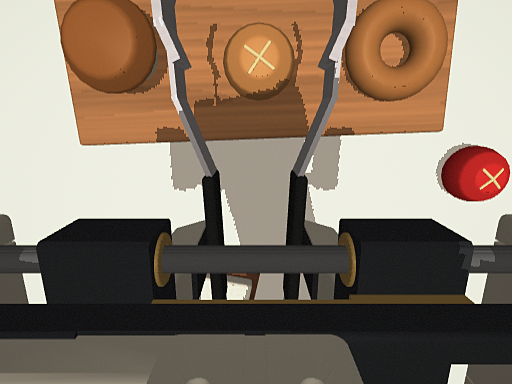

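The wrist view shows the roll with its cross at (258,60), between the open tips and clear of the muffin (110,38) and the doughnut (397,50). I'll measure the roll centre relative to the tool, cross-checking with the scene and side views.

```bash
cat > r.py <<'E'
from h import *
import pickle
s=state();p=s["position"];q=s["orientation"];yaw=2*np.arctan2(q[2],q[1])
ex=np.array([np.cos(yaw),np.sin(yaw)]);ey=np.array([-ex[1],ex[0]])
from scipy.optimize import least_squares
g=np.array([.62,.114])
pc=pickle.load(open("c0.pkl","rb"));pc["wrist"]=pickle.load(open("cw.pkl","rb"))
print("K/ray top cross",plane(pc["wrist"],259,57,.089).round(4))
A=[]
for n,c in pc.items():
    P=cloud(c);m=(np.hypot(P[...,0]-g[0],P[...,1]-g[1])<.045)&(P[...,2]>.054)&(P[...,2]<.1);a=P[m]
    mid=a[(a[:,2]<.070)]
    b=P[(np.hypot(P[...,0]-g[0],P[...,1]-g[1])<.06)&(abs(P[...,2]-.045)<.008)]
    print(n,len(a),"top",np.percentile(a[:,2],98).round(4),"board",np.median(b[:,2]).round(4),"xr",np.percentile(a[:,0],[1,99]).round(4),"yr",np.percentile(a[:,1],[1,99]).round(4))
    if len(mid)>20:
        f=least_squares(lambda t:np.hypot(mid[:,0]-t[0],mid[:,1]-t[1])-.030,g,loss="soft_l1",f_scale=.002);print("  circle",f.x.round(4),len(mid))
    A.append(mid)
    if n=="wrist":
        (cx,cy),r=cv2.minEnclosingCircle(a[:,:2].astype(np.float32));print("  enc",round(cx,4),round(cy,4),round(r,4)); w=np.array([cx,cy])
mid=np.vstack(A);f=least_squares(lambda t:np.hypot(mid[:,0]-t[0],mid[:,1]-t[1])-.030,g,loss="soft_l1",f_scale=.002).x
print("all",f.round(4))
for t in(f,w): print("tool frame fwd,left",((t-p[:2])@ex).round(4),((t-p[:2])@ey).round(4))
E
python3 r.py
```

```text
K/ray top cross [0.6164 0.1098 0.089 ]
scene 215 top 0.0927 board 0.047 xr [0.5911 0.6458] yr [0.0816 0.1297]
  circle [0.616  0.1136] 52
side 299 top 0.0887 board 0.0435 xr [0.5858 0.6364] yr [0.0923 0.1412]
  circle [0.6168 0.1109] 86
wrist 4342 top 0.089 board 0.0435 xr [0.5883 0.6416] yr [0.0827 0.1369]
  circle [0.6172 0.1099] 293
  enc 0.6164 0.1098 0.03
all [0.617  0.1104]
tool frame fwd,left 0.111 -0.0013
tool frame fwd,left 0.1103 -0.0019
```

>>> drive_tool:
  motion:
    - [[0, 0.0028, 0.015], [0, 0, 0], 0.048]
    - [[0, 0.0028, 0.035], [0, 0, 0], 0.048]
    - [[0, 0.0028, 0.055], [0, 0, 0], 0.048]
    - [[0, 0.0028, 0.075], [0, 0, 0], 0.048]
    - [[0, 0.0028, 0.09], [0, 0, 0], 0.048]
    - [[0, 0.0028, 0.105], [0, 0, 0], 0.048]
    - [[0, 0.0028, 0.115], [0, 0, 0], 0.048]
    - [[0, 0.0028, 0.12], [0, 0, 0], 0.048]
    - [[0, 0.0028, 0.12], [0, 0, 0], 0.048]

```text
time_s: 6.15
position: [0.5073, 0.0949, 0.0583]
orientation: [0.0, 0.998, 0.069, -0.0]
force: [-0.8, -0.8, -0.7]
width: 0.0479
grip_force: 5.3
```

```bash
python3 t.py pics/w4.png; python3 - <<'E'
from h import *
a=camera("scene")["img"][120:240,225:385];cv2.imwrite("pics/s4.png",cv2.resize(cv2.convertScaleAbs(a,alpha=1.4),(800,600),interpolation=cv2.INTER_CUBIC))
E
```

```text
6.15 [0.5073 0.0949 0.0583] [ 3.000e-04  9.976e-01  6.920e-02 -4.000e-04] yaw 7.94 0.047851103566260815 5.331243351101875 [-0.8 -0.8 -0.7]
tip(tool frame) L 9976 [0.1008 0.0303 0.0063] x [0.0856 0.1219] y [0.0009 0.0638] ztop [-0.0156  0.0134  0.0291]
tip(tool frame) R 9905 [ 0.1007 -0.0305  0.0066] x [0.0856 0.1221] y [-0.0637 -0.0011] ztop [-0.0156  0.0142  0.0291]
0.02 0.0188 1813
0.045 0.0089 10238
0.07 0.017 10531
0.09 0.0288 13468
0.11 0.0182 3329
```

View pics/w4.png

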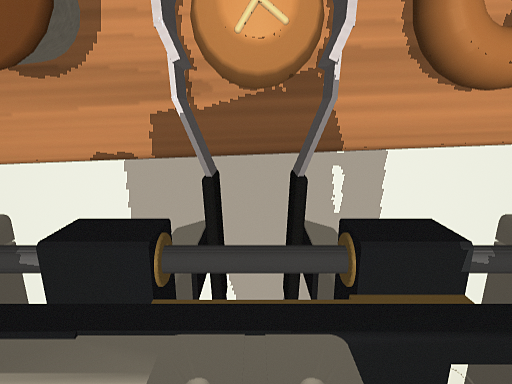

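View pics/s4.png

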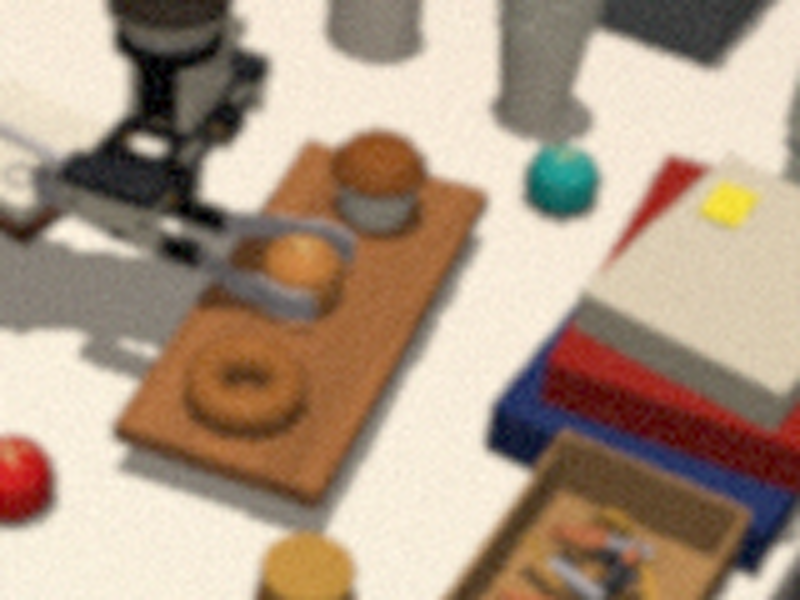

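The wrist view shows the roll (191–325 px) centred between the arms (178–338 px). The scene crop shows the tips either side of the roll, clear of the muffin and doughnut. I'll go the last 4 mm down and close in small steps.

>>> drive_tool:
  motion:
    - [[0, 0, 0.003], [0, 0, 0], 0.048]
    - [[0, 0, 0.0045], [0, 0, 0], 0.048]
    - [[0, 0, 0.0045], [0, 0, 0], 0.046]
    - [[0, 0, 0.0045], [0, 0, 0], 0.044]
    - [[0, 0, 0.0045], [0, 0, 0], 0.043]
    - [[0, 0, 0.0045], [0, 0, 0], 0.042]
    - [[0, 0, 0.0045], [0, 0, 0], 0.0415]
    - [[0, 0, 0.0045], [0, 0, 0], 0.0415]

```text
time_s: 7.05
position: [0.5074, 0.0957, 0.0542]
orientation: [0.0, 0.998, 0.07, 0.0]
force: [-0.4, 0.4, -1.2]
width: 0.0418
grip_force: 6.7
```

>>> drive_tool:
  motion:
    - [[0, 0, 0], [0, 0, 0], 0.041]
    - [[0, 0, 0], [0, 0, 0], 0.0405]
    - [[0, 0, 0], [0, 0, 0], 0.0405]

```text
time_s: 7.35
position: [0.5074, 0.0957, 0.0542]
orientation: [0.0, 0.998, 0.07, -0.0]
force: [-0.3, 0.5, -1.3]
width: 0.0406
grip_force: 7.1
```

>>> drive_tool:
  motion:
    - [[0, 0, 0], [0, 0, 0], 0.04]
    - [[0, 0, 0], [0, 0, 0], 0.04]

```text
time_s: 7.55
position: [0.5074, 0.0958, 0.0542]
orientation: [0.0, 0.998, 0.07, 0.0]
force: [0.2, -1.0, -1.1]
width: 0.04
grip_force: 9.0
```

>>> drive_tool:
  motion:
    - [[0, 0, 0], [0, 0, 0], 0.0395]
    - [[0, 0, 0], [0, 0, 0], 0.0395]

```text
time_s: 7.75
position: [0.5074, 0.0958, 0.0542]
orientation: [0.0, 0.998, 0.07, 0.0]
force: [-0.4, -0.7, -1.0]
width: 0.0403
grip_force: 25.1
```

>>> drive_tool:
  motion:
    - [[0, 0, 0], [0, 0, 0], 0.0395]
    - [[0, 0, 0], [0, 0, 0], 0.0395]

```text
time_s: 7.95
position: [0.5074, 0.0958, 0.0542]
orientation: [0.0, 0.998, 0.07, 0.0]
force: [-0.1, -0.3, -1.0]
width: 0.0399
grip_force: 25.2
```

The grip is steady at 25 N, which is about 9 N at each tip. I'll lift slowly.

>>> drive_tool:
  motion:
    - [[0, 0, -0.002], [0, 0, 0], 0.0395]
    - [[0, 0, -0.006], [0, 0, 0], 0.0395]
    - [[0, 0, -0.012], [0, 0, 0], 0.0395]
    - [[0, 0, -0.02], [0, 0, 0], 0.0395]
    - [[0, 0, -0.03], [0, 0, 0], 0.0395]
    - [[0, 0, -0.04], [0, 0, 0], 0.0395]
    - [[0, 0, -0.05], [0, 0, 0], 0.0395]
    - [[0, 0, -0.06], [0, 0, 0], 0.0395]
    - [[0, 0, -0.068], [0, 0, 0], 0.0395]
    - [[0, 0, -0.075], [0, 0, 0], 0.0395]

```text
time_s: 8.95
position: [0.5075, 0.0958, 0.1301]
orientation: [-0.0, 0.998, 0.07, 0.0]
force: [0.0, 0.0, -0.8]
width: 0.0402
grip_force: 25.2
```

>>> drive_tool:
  motion:
    - [[0, 0, -0.008], [0, 0, 0], 0.0395]
    - [[0, 0, -0.015], [0, 0, 0], 0.0395]
    - [[0, 0, -0.021], [0, 0, 0], 0.0395]
    - [[0, 0, -0.025], [0, 0, 0], 0.0395]
    - [[0, 0, -0.026], [0, 0, 0], 0.0395]
    - [[0, 0, -0.026], [0, 0, 0], 0.0395]
    - [[0, 0, -0.026], [0, 0, 0], 0.0395]

```text
time_s: 9.65
position: [0.5072, 0.0957, 0.1549]
orientation: [0.0, 0.998, 0.07, -0.0]
force: [-0.4, -0.3, -1.7]
width: 0.0398
grip_force: 25.2
```

```bash
python3 - <<'E'
from h import *
w=camera("wrist")["img"];s=camera("side");i=s["img"][130:280,140:340]
cv2.imwrite("pics/end.png",np.vstack([cv2.resize(w[:200],(640,250)),cv2.resize(cv2.convertScaleAbs(i,alpha=1.4),(640,340),interpolation=cv2.INTER_CUBIC)]))
st=state();print(st["grip_force"],st["width"],st["position"])
P=cloud(s);hsv=cv2.cvtColor(s["img"],cv2.COLOR_BGR2HSV)
m=(abs(P[...,0]-.617)<.045)&(abs(P[...,1]-.11)<.045)&(P[...,2]>.1)&(P[...,2]<.22)&(hsv[...,1]>110)&(hsv[...,0]<25)
print("roll z",np.percentile(P[m][:,2],[1,50,99]).round(3),m.sum())
E
```

```text
25.22879183292389 0.03961424019707753 [0.50715118 0.09569214 0.15488717]
roll z [0.151 0.184 0.19 ] 157
```

View pics/end.png

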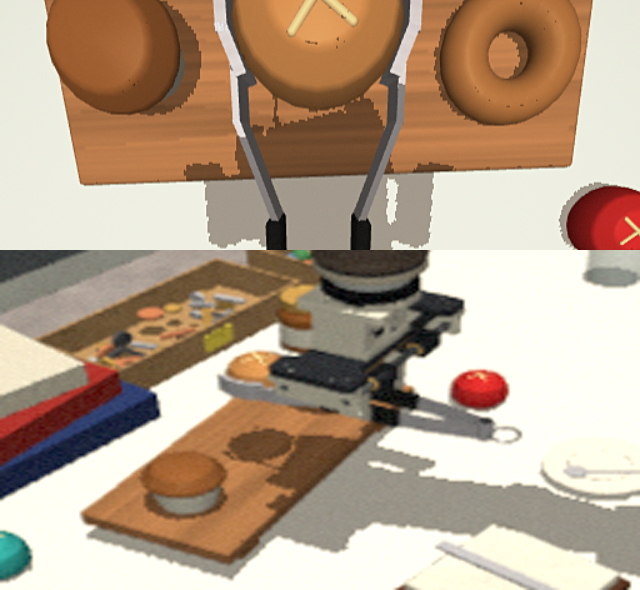

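The pictures show the roll held between the tips in mid-air at (320,40), with its shadow on the board at (262,445). Its top is at 0.19 m, so it hangs about 10 cm above the board. The muffin and doughnut have not moved.

```bash
python3 -c "
from bench import hand_in
print(hand_in())"
```

```text
the job is handed in; nothing more can be done
None
```

The job is handed in: the roll is held in the tongs about 10 cm above the board, with about 25 N at the grips (roughly 9 N at each tip), and nothing else on the table was moved; no verdict was returned.

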